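# Play check of door levers on the carousel

### The arm

A 6-joint arm with a two-finger parallel gripper is mounted at the origin on a cart in front of the work surface, level with it; the furniture and walls round the work are solid. World frame = base frame: x ahead of the robot, y to its left, z up, the work surface at z = 0. Lengths are in m, angles in rad, forces in N, time in s.
With the tool pointing down it reaches from about 0.425 to 0.95 m from the base axis. Payload 3.5 kg.
Tool frame: the origin (TCP) lies midway between the tips of the shut fingers; the grasp point (between the pads) lies 19 mm behind it; z points along the fingers, y is the line along which they close (so a half turn about z gives the same grasp; the last joint's range is limited). The gripper opens to 85 mm and grips with 20 to 120 N. Pads are 22 mm wide; open, the fingers measure 114 mm over their backs; the gripper's body (76 mm by 85 mm) begins 54 mm behind the grasp point. The pads swing forward as they close: fully open they stand 13 mm farther back than shut.
Start: joints at [1.115, 0.286, 1.577, -0, 1.279, -0.15], TCP at [0.203, 0.644, 0.204] pointing down, gripper open.
Joint ranges: [-2.77, 2.77], [-0.9, 2.22], [0.21, 2.48], [-1.53, 4.67], [0.24, 2.81], [-2.84, 2.84]. Speed limits (rad/s): [2.79, 2.79, 3.14, 3.14, 3.14, 3.14].

### API

Orientations are given as a unit quaternion [x, y, z, w].
In Python, from plant import get_state, read_camera, ctrl gives the robot as it stands.
- The arm moves only by the shell command python3 -m crank 'ROWS' [FORCE]. ROWS is JSON, a list of rows, each a list of 3 entries, a list of its own where there are three numbers: the shift along the tool's x, y, z in mm, then the turn about the tool's z in degrees, then the closure in counts, from 0 (fully open) to 255 (shut). In form: [[[tx, ty, tz], yaw, claw], ...]. A call has 1 to 10 rows; each row is the pose to reach, as a shift and turn from the pose commanded when the call began, along the tool's axes at that moment; what a row does not reach only later rows make up. A row lasts 1/10 s, in which the tool goes at most 50 mm and 8.59 degrees, less where a joint would pass 70% of its speed; a pose out of reach is approached as far as the arm can. A call with a gripper value outside its range is refused whole. The fingers move at their own pace and stop on an object; FORCE is the grip in N (left out, the last holds). Time passes only in rows, so rows that repeat a pose let the fingers close. It gives the time, the measured TCP pose, the force, the opening and the grip force at its end, in the units of the state.
- get_state(): the state, without advancing time (a new reading comes with each control period).
- read_camera(name): name is "scene" or "side" or "wrist"; returns a dict with "frame" (480x640x3 uint8, blue, green, red), "range_z" (480x640 float32, m along the optical axis (not along the pixel's ray), 0 where there is no reading), "vfov" (degrees; the focal length in pixels is half the picture's height over the tangent of half this angle, whatever the lens; pixels are square), "cx", "cy" (the principal point, pixels), "origin" and "orientation" of the camera in the world. Camera axes: x right, y down, z forward; pixel columns grow to the right and rows downward; lengths in m; the calibration is good to about 2 mm. A picture is of the moment at which its call begins.
- ctrl.sign_off(): hands the job in; it is judged then, once.
The state is a dict: "time": time; "qpos": joint angles; "dq": joint speeds; "joint_efforts": joint torques, N m; "eef_pos": TCP position; "tcp_rot": TCP orientation; "contact_force": force on the tool from outside, world axes, zero at the start; "wrist_torque": the same for the moment, N m; "opening": opening from 0.0 (shut) to 1.0 (fully open); "finger_force": force on a finger pad.
Only numpy, scipy, OpenCV 4.12 (cv2) and the standard library are available. Lean on these libraries where they do the work, as an engineer would, in place of code of your own. Each camera call takes 0.05 s, during which the arm holds its last target. There are 200 camera calls.

### The job

Three or four door-lever units that look alike stand in the nests of the carousel, and some are worn: rock each lever to and fro to feel its play, anticlockwise and then clockwise (seen from above), and leave it swung fully clockwise. Set the loose ones upright in the red reject tray, leave the sound ones seated in their nests with their levers clockwise, and finish with the carousel turned by its posts so that the white-topped post stands at the red pointer. Do not disturb the packet and the padlock.

Things in the scene. Friction and masses are not known exactly. Their poses are not given: they have to be found in the camera images.
- carousel: aluminium turntable 266 mm across, origin on its axis at bench height, z up; top face 93 mm up. Four nests (47 mm square, rims 4 mm wide and 8 mm high) at x, y = +-50 mm; four upright posts 14 mm across, 122 mm from the axis on its +x, +y, -x, -y axes, tops 146 mm above the bench. Turns either way without stops; about 4 N on a post moves it; it does not coast.
- home_mark (a point): centre of the white cap on the one white-topped post (on the carousel's -x axis, 122 mm from the centre), 147 mm above the bench; a white line on the disc runs to it.
- foot: fixed dark pillar under the carousel, origin on the turning axis at bench height, z up; its -x axis runs out from the centre through the red pointer.
- pointer (a point): inner end of the red pointer on the foot's arm, 139 mm from the carousel's axis, 98 mm above the bench.
- reject_tray: loose red plastic tray 90 x 160 mm (x, y) and 37 mm high with its 15 mm feet, walls and floor 4 mm (floor 19 mm above the bench), origin at its centre at bench height; 0.6 kg. Room for two units side by side along its y; levers may overhang. A fixed 24 mm aluminium strip stands before it.
- unit_1 (a point): door-lever unit, 0.4 kg, one of up to four alike (may be absent): dark base 44 x 44 x 16 mm; steel hub 26 x 26 mm, 17 to 52 mm above its underside (grip it from above, across the lever); lever 12 mm wide, 34 to 46 mm up, reaching 55 mm from the hub's axis along +x when centred. Point: on the hub's axis, 34 mm above the underside, axes of the base, z up. Starts in a nest, 1.5 mm clear all round.
- unit_2 (a point): door-lever unit, 0.4 kg, one of up to four alike (may be absent): dark base 44 x 44 x 16 mm; steel hub 26 x 26 mm, 17 to 52 mm above its underside (grip it from above, across the lever); lever 12 mm wide, 34 to 46 mm up, reaching 55 mm from the hub's axis along +x when centred. Point: on the hub's axis, 34 mm above the underside, axes of the base, z up. Starts in a nest, 1.5 mm clear all round.
- unit_3 (a point): door-lever unit, 0.4 kg, one of up to four alike (may be absent): dark base 44 x 44 x 16 mm; steel hub 26 x 26 mm, 17 to 52 mm above its underside (grip it from above, across the lever); lever 12 mm wide, 34 to 46 mm up, reaching 55 mm from the hub's axis along +x when centred. Point: on the hub's axis, 34 mm above the underside, axes of the base, z up. Starts in a nest, 1.5 mm clear all round.
- unit_4 (a point): door-lever unit, 0.4 kg, one of up to four alike (may be absent): dark base 44 x 44 x 16 mm; steel hub 26 x 26 mm, 17 to 52 mm above its underside (grip it from above, across the lever); lever 12 mm wide, 34 to 46 mm up, reaching 55 mm from the hub's axis along +x when centred. Point: on the hub's axis, 34 mm above the underside, axes of the base, z up. Starts in a nest, 1.5 mm clear all round.
- lever_1 (a joint): lever (and hub) of unit 1 about the hub's upright axis, 0 centred, + anticlockwise from above. A sound lever stops at about 0.07 either way, a loose one at 0.32 (13 mm at 40 mm from the axis); between stops slight friction (0.5 N there), it stays where left. Starts near 0.
- lever_2 (a joint): lever (and hub) of unit 2 about the hub's upright axis, 0 centred, + anticlockwise from above. A sound lever stops at about 0.07 either way, a loose one at 0.32 (13 mm at 40 mm from the axis); between stops slight friction (0.5 N there), it stays where left. Starts near 0.
- lever_3 (a joint): lever (and hub) of unit 3 about the hub's upright axis, 0 centred, + anticlockwise from above. A sound lever stops at about 0.07 either way, a loose one at 0.32 (13 mm at 40 mm from the axis); between stops slight friction (0.5 N there), it stays where left. Starts near 0.
- lever_4 (a joint): lever (and hub) of unit 4 about the hub's upright axis, 0 centred, + anticlockwise from above. A sound lever stops at about 0.07 either way, a loose one at 0.32 (13 mm at 40 mm from the axis); between stops slight friction (0.5 N there), it stays where left. Starts near 0.
- cap_1 (a point): centre of the top of the hub of unit 1, 18 mm above the point unit_1. On a worn unit it stands 0.02 mm higher: far too little to see or measure, only the judge tells loose from sound by it.
- cap_2 (a point): centre of the top of the hub of unit 2, 18 mm above the point unit_2. On a worn unit it stands 0.02 mm higher: far too little to see or measure, only the judge tells loose from sound by it.
- cap_3 (a point): centre of the top of the hub of unit 3, 18 mm above the point unit_3. On a worn unit it stands 0.02 mm higher: far too little to see or measure, only the judge tells loose from sound by it.
- cap_4 (a point): centre of the top of the hub of unit 4, 18 mm above the point unit_4. On a worn unit it stands 0.02 mm higher: far too little to see or measure, only the judge tells loose from sound by it.
- packet_blue: bystander: blue cardboard packet 52 x 75 x 24 mm to the right of the carousel, origin under its centre; leave alone.
- padlock_brass: bystander: brass padlock 68 x 45 x 21 mm lying to the right of the vice, origin under its middle; leave alone.

How it is judged:
On the way, in this order (a step that is already met when the one before it is completed fails the run):
1. a lever has been rocked anticlockwise to its stop, before all are finished ((((distance between unit_1 and cap_1 below 0.01801 m and value of joint lever_1 above 0.035 rad) or value of joint lever_1 above 0.22 rad) or ((distance between unit_2 and cap_2 below 0.01801 m and value of joint lever_2 above 0.035 rad) or value of joint lever_2 above 0.22 rad) or ((distance between unit_3 and cap_3 below 0.01801 m and value of joint lever_3 above 0.035 rad) or value of joint lever_3 above 0.22 rad) or ((distance between unit_4 and cap_4 below 0.01801 m and value of joint lever_4 above 0.035 rad) or value of joint lever_4 above 0.22 rad))), for 0.05 s.
2. every lever has been rocked back and stands fully clockwise (units already in the reject tray need not) ((((distance between unit_1 and cap_1 below 0.01801 m and value of joint lever_1 below -0.035 rad) or value of joint lever_1 below -0.22 rad) or (x of unit_1 in the frame of reject_tray between -0.045 and 0.045 m and y of unit_1 in the frame of reject_tray between -0.08 and 0.08 m and z of unit_1 in the frame of reject_tray below 0.061 m and angle between unit_1's own z axis and vertical below 0.2 rad)) and (((distance between unit_2 and cap_2 below 0.01801 m and value of joint lever_2 below -0.035 rad) or value of joint lever_2 below -0.22 rad) or (x of unit_2 in the frame of reject_tray between -0.045 and 0.045 m and y of unit_2 in the frame of reject_tray between -0.08 and 0.08 m and z of unit_2 in the frame of reject_tray below 0.061 m and angle between unit_2's own z axis and vertical below 0.2 rad)) and (((distance between unit_3 and cap_3 below 0.01801 m and value of joint lever_3 below -0.035 rad) or value of joint lever_3 below -0.22 rad) or (x of unit_3 in the frame of reject_tray between -0.045 and 0.045 m and y of unit_3 in the frame of reject_tray between -0.08 and 0.08 m and z of unit_3 in the frame of reject_tray below 0.061 m and angle between unit_3's own z axis and vertical below 0.2 rad)) and (((distance between unit_4 and cap_4 below 0.01801 m and value of joint lever_4 below -0.035 rad) or value of joint lever_4 below -0.22 rad) or (x of unit_4 in the frame of reject_tray between -0.045 and 0.045 m and y of unit_4 in the frame of reject_tray between -0.08 and 0.08 m and z of unit_4 in the frame of reject_tray below 0.061 m and angle between unit_4's own z axis and vertical below 0.2 rad))), for 0.1 s.
At the end, for the whole second after the job is handed in: Loose units (play 0.32 rad) upright on the reject tray's floor; sound ones (0.07) seated in nests, levers clockwise beyond 0.035 rad; white-topped post within 8 mm sideways of the line from the axis through the red pointer, on its side; carousel and tray at rest (((distance between unit_1 and cap_1 above 0.01801 m and (x of unit_1 in the frame of reject_tray between -0.045 and 0.045 m and y of unit_1 in the frame of reject_tray between -0.08 and 0.08 m and z of unit_1 in the frame of reject_tray below 0.061 m and angle between unit_1's own z axis and vertical below 0.2 rad)) or (distance between unit_1 and cap_1 below 0.01801 m and (horizontal distance between unit_1 and carousel below 0.095 m and height (world z) of unit_1 between 0.121 and 0.131 m and angle between unit_1's own z axis and vertical below 0.08 rad and value of joint lever_1 below -0.035 rad))) and ((distance between unit_2 and cap_2 above 0.01801 m and (x of unit_2 in the frame of reject_tray between -0.045 and 0.045 m and y of unit_2 in the frame of reject_tray between -0.08 and 0.08 m and z of unit_2 in the frame of reject_tray below 0.061 m and angle between unit_2's own z axis and vertical below 0.2 rad)) or (distance between unit_2 and cap_2 below 0.01801 m and (horizontal distance between unit_2 and carousel below 0.095 m and height (world z) of unit_2 between 0.121 and 0.131 m and angle between unit_2's own z axis and vertical below 0.08 rad and value of joint lever_2 below -0.035 rad))) and ((distance between unit_3 and cap_3 above 0.01801 m and (x of unit_3 in the frame of reject_tray between -0.045 and 0.045 m and y of unit_3 in the frame of reject_tray between -0.08 and 0.08 m and z of unit_3 in the frame of reject_tray below 0.061 m and angle between unit_3's own z axis and vertical below 0.2 rad)) or (distance between unit_3 and cap_3 below 0.01801 m and (horizontal distance between unit_3 and carousel below 0.095 m and height (world z) of unit_3 between 0.121 and 0.131 m and angle between unit_3's own z axis and vertical below 0.08 rad and value of joint lever_3 below -0.035 rad))) and ((distance between unit_4 and cap_4 above 0.01801 m and (x of unit_4 in the frame of reject_tray between -0.045 and 0.045 m and y of unit_4 in the frame of reject_tray between -0.08 and 0.08 m and z of unit_4 in the frame of reject_tray below 0.061 m and angle between unit_4's own z axis and vertical below 0.2 rad)) or (distance between unit_4 and cap_4 below 0.01801 m and (horizontal distance between unit_4 and carousel below 0.095 m and height (world z) of unit_4 between 0.121 and 0.131 m and angle between unit_4's own z axis and vertical below 0.08 rad and value of joint lever_4 below -0.035 rad))) and y of home_mark in the frame of foot between -0.008 and 0.008 m and x of home_mark in the frame of foot below -0.1 m and angular speed of carousel below 0.05 rad/s and linear speed of reject_tray below 0.02 m/s); the robot touches nothing.
It fails at once if the blue packet was moved by more than 30 mm (distance of packet_blue from where it was at the start of the episode above 0.03 m).
It fails at once if the brass padlock was moved by more than 30 mm (distance of padlock_brass from where it was at the start of the episode above 0.03 m).
Of unit_1_body, unit_2_body, unit_3_body, unit_4_body only 3 to 4 are there at a start; the rules pass over those that are not, and their reading is None.
At some moment in a run one of reject_tray may be knocked a few centimetres aside while the robot is not near it.
Once in a run the grip may slacken for a moment while it holds something.
It also fails if it takes over 208 s, if anything falls off the work surface, if the arm or the gripper's body presses on something with over 40 N, if the wrist force passes 120 N, or if a joint passes its speed limit or range.

## Working session

There is one attempt and no reset: what is moved stays moved. The work goes in short steps, Python scripts to look and compute and a shell command to move; the robot and the scene stay as the last step left them, time stands still between calls to the robot, and variables do not carry over. Pictures are saved under pics/ and viewed, at most 14 in all, crops included, and the job is handed in when it is done.

```bash
mkdir -p pics; ls; cat > h.py <<'E'
import numpy as np, cv2
from scipy.spatial.transform import Rotation as R
from plant import get_state, read_camera, ctrl
def cam(n,save=None):
    c=read_camera(n)
    if save: cv2.imwrite('pics/'+save,c['frame'])
    c['f']=240/np.tan(np.radians(c['vfov'])/2); c['R']=R.from_quat(c['orientation']).as_matrix(); c['o']=np.array(c['origin'])
    return c
def plane(c,u,v,z):
    d=c['R']@np.array([(u-c['cx'])/c['f'],(v-c['cy'])/c['f'],1]); return c['o']+d*(z-c['o'][2])/d[2]
def cloud(c):
    v,u=np.mgrid[:480,:640]; z=c['range_z']
    return np.stack([(u-c['cx'])/c['f']*z,(v-c['cy'])/c['f']*z,z],-1)@c['R'].T+c['o']
def totool(w,s=None):
    "world vector -> tool axes mm"
    s=s or get_state(); return R.from_quat(s['tcp_rot']).inv().apply(np.array(w)*1000).round(1)
E
python3 - <<'E'
from h import *
for n in('scene','side','wrist'):
    c=cam(n,n+'0.png'); print(n,c['o'],c['f'],c['R'].round(2).tolist())
s=get_state();print(s)
E
```

```text
pics
scene [ 0.02331636 -0.46737074  0.94664887] 497.28254170336436 [[0.71, -0.54, 0.45], [-0.71, -0.54, 0.45], [-0.0, -0.64, -0.77]]
side [ 0.55092757 -0.83072502  0.57751224] 542.0233086961139 [[1.0, -0.01, -0.03], [0.02, -0.45, 0.89], [-0.02, -0.89, -0.45]]
wrist [0.13981038 0.66366683 0.37183392] 431.3805233950967 [[0.3, 0.92, 0.25], [0.95, -0.29, -0.08], [-0.0, 0.26, -0.97]]
{'time': 0.15, 'qpos': array([ 1.11501003e+00,  2.87026722e-01,  1.57785426e+00,  2.99384878e-05,
        1.27860928e+00, -1.49975301e-01]), 'dq': array([ 0.00045752, -0.00224843, -0.00516262,  0.00140344, -0.00051601,
        0.00027046]), 'joint_efforts': array([ 6.89681165e-04, -4.06601894e+01, -2.93141162e+01, -1.40545444e-04,
        3.90618559e-03,  1.85708174e-06]), 'eef_pos': array([0.20291509, 0.64318206, 0.20311461]), 'tcp_rot': array([ 1.52314575e-01,  9.88331609e-01, -9.01341305e-04, -2.96679248e-04]), 'contact_force': array([ 0.12707667,  0.47641572, -0.12976616]), 'wrist_torque': array([-0.00377117, -0.016141  ,  0.02267847]), 'finger_force': 0.0, 'opening': 1.0027847548453304}
```

View pics/scene0.png

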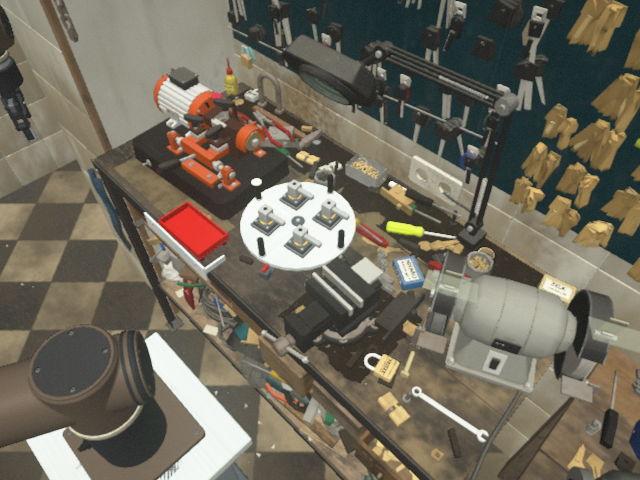

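View pics/side0.png

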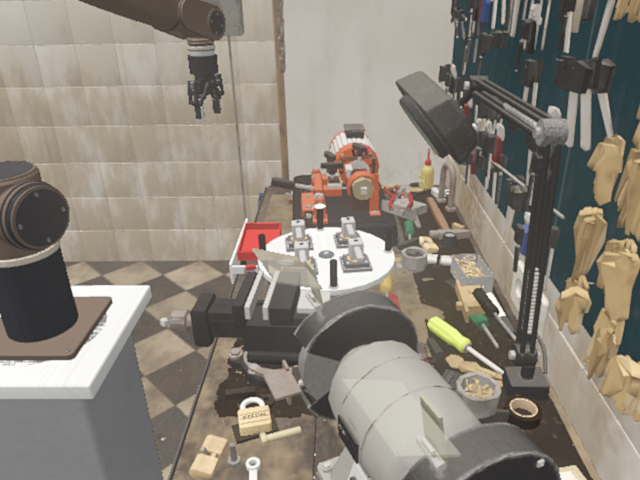

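The scene view shows four units around the carousel centre (298,222), the white-capped post at (256,183), the red pointer at (266,269) and the tray at (192,230). The side view confirms this. Next I'll measure.

```bash
python3 - <<'E'
from h import *
c=cam('scene'); P=cloud(c); hsv=cv2.cvtColor(c['frame'],cv2.COLOR_BGR2HSV)
Z=P[...,2]; 
m=np.zeros((480,640),bool); m[160:290,220:370]=1
d=m&(abs(Z-.093)<.004)&(hsv[...,2]>150)
cnt=max(cv2.findContours(d.astype(np.uint8),0,2)[0],key=cv2.contourArea)
h=cv2.convexHull(cnt)[:,0]
Q=np.array([plane(c,u,v,.093)[:2] for u,v in h])
A=np.c_[2*Q,np.ones(len(Q))]; x=np.linalg.lstsq(A,(Q**2).sum(1),rcond=None)[0]
print('centre',x[:2],'r',np.sqrt(x[2]+x[:2]@x[:2])); C=x[:2]
# raised stuff above lever height
t=m&(Z>.128)&(Z<.16)&(np.hypot(P[...,0]-C[0],P[...,1]-C[1])<.14)
n,l,st,ce=cv2.connectedComponentsWithStats(t.astype(np.uint8))
for i in range(1,n):
    if st[i,4]<8: continue
    p=P[l==i]; print(i,st[i,4],ce[i].round(1),p.mean(0).round(4),'zmax',p[:,2].max().round(3),'rel',(p.mean(0)[:2]-C).round(3), hsv[l==i].mean(0).round())
red=((hsv[...,0]<8)|(hsv[...,0]>172))&(hsv[...,1]>150)&(hsv[...,2]>80)
n,l,st,ce=cv2.connectedComponentsWithStats(red.astype(np.uint8))
for i in range(1,n):
    if st[i,4]>15: print('red',st[i],ce[i].round(),P[l==i].mean(0).round(3),Z[l==i].max().round(3))
i=l[230,192]; print('tray'); 
q=P[(l==i)&(Z>.03)&(Z<.045)]; print(cv2.minAreaRect((q[:,:2]*1000).astype(np.float32)))
cv2.imwrite('pics/z.png',cv2.resize(c['frame'][140:300,130:370],None,fx=3.3,fy=3.3,interpolation=cv2.INTER_CUBIC))
E
```

```text
centre [0.52580661 0.10787574] r 0.13340785325537644
1 53 [329.5 178.3] [0.6453 0.1213 0.1409] zmax 0.149 rel [0.12  0.013] [37. 22. 60.]
2 89 [255.9 182.9] [0.5109 0.2286 0.1448] zmax 0.152 rel [-0.015  0.121] [ 39.  15. 194.]
3 253 [298.1 189. ] [0.5688 0.1477 0.1408] zmax 0.15 rel [0.043 0.04 ] [ 42.  11. 185.]
4 276 [332.6 208.3] [0.5808 0.0492 0.1408] zmax 0.15 rel [ 0.055 -0.059] [ 43.  11. 190.]
5 269 [269.4 214.2] [0.4699 0.1354 0.1411] zmax 0.151 rel [-0.056  0.028] [ 43.  11. 190.]
6 298 [304.5 235.3] [0.4821 0.0368 0.1412] zmax 0.15 rel [-0.044 -0.071] [ 45.  11. 192.]
7 57 [340.5 233.6] [ 0.5392 -0.0144  0.1414] zmax 0.15 rel [ 0.013 -0.122] [49. 18. 90.]
8 59 [259.7 241.6] [0.4039 0.0912 0.1406] zmax 0.152 rel [-0.122 -0.017] [46. 18. 89.]
red [227  68   5   6  25] [229.  71.] [0.817 0.728 0.084] 0.092
red [211  93  10   7  49] [215.  95.] [0.619 0.51  0.194] 0.199
red [237 112  12   9  41] [243. 116.] [0.722 0.549 0.055] 0.062
red [273 121  20  19  63] [282. 129.] [0.721 0.373 0.106] 0.111
red [262 127  19  20  72] [270. 137.] [0.678 0.372 0.102] 0.109
red [ 158  201   71   59 2164] [193. 230.] [0.367 0.313 0.029] 0.947
red [362 224  26  23  70] [378. 237.] [ 0.655 -0.031  0.047] 0.057
red [367 233  10   8  17] [370. 237.] [ 0.644 -0.017  0.045] 0.049
red [429 261  13   9  84] [435. 265.] [ 0.67  -0.181  0.064] 0.161
red [262 264   6   8  29] [265. 267.] [0.385 0.059 0.099] 0.103
tray
((368.142822265625, 315.026123046875), (92.04656219482422, 166.68093872070312), 1.8311578035354614)
```

View pics/z.png

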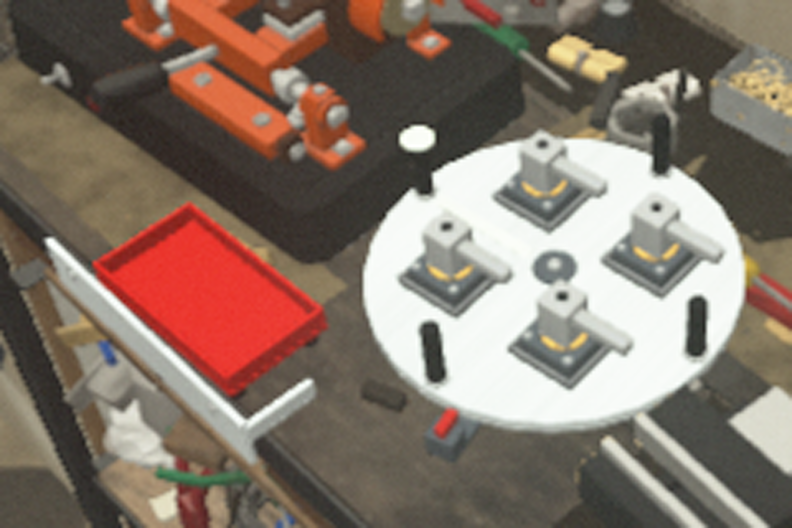

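The close crop shows all four levers pointing along the carousel's +x (about -83°) and the tray empty. I'll move above the carousel and look with the wrist camera.

```bash
python3 -m crank '[[[0,0,-50],0,0],[[0,0,-100],0,0],[[-465,-423,-100],66,0],[[-465,-423,-100],66,0],[[-465,-423,-100],66,0],[[-465,-423,-100],66,0],[[-465,-423,-100],66,0],[[-465,-423,-100],66,0],[[-465,-423,-100],66,0],[[-465,-423,-100],66,0]]'; python3 - <<'E'
from h import *
s=get_state();M=R.from_quat(s['tcp_rot']).as_matrix();print(s['eef_pos'],M.round(3).tolist(),totool(np.array([.526,.09,.28])-s['eef_pos']),np.degrees(np.arctan2(M[1,1],M[0,1]))-7)
E
```

```text
time: 1.2
eef_pos: [0.4047, 0.2961, 0.3042]
tcp_rot: [0.668, 0.744, 0.0, 0.0]
contact_force: [0.8, 0.1, 1.1]
opening: 1.0
finger_force: 0.0
[0.40474239 0.29607517 0.30423061] [[-0.108, 0.994, 0.0], [0.994, 0.108, 0.0], [0.0, 0.0, -1.0]] [-218.    98.3   24.2] -0.7915583868845895
```

```bash
python3 -m crank '[[[-218,98,0],0,0],[[-218,98,0],0,0],[[-218,98,0],0,0],[[-218,98,0],0,0],[[-218,98,0],0,0],[[-218,98,0],0,0],[[-218,98,0],0,0],[[-218,98,0],0,0]]'; python3 - <<'E'
from h import *
c=cam('wrist','w1.png');P=cloud(c);np.savez('w1.npz',**{k:c[k] for k in('frame','range_z','f','cx','cy','R','o')})
E
```

```text
time: 2.0
eef_pos: [0.5258, 0.0932, 0.3041]
tcp_rot: [0.666, 0.746, -0.0, -0.0]
contact_force: [-0.1, 0.6, 0.6]
opening: 0.998
finger_force: 0.0
```

View pics/w1.png

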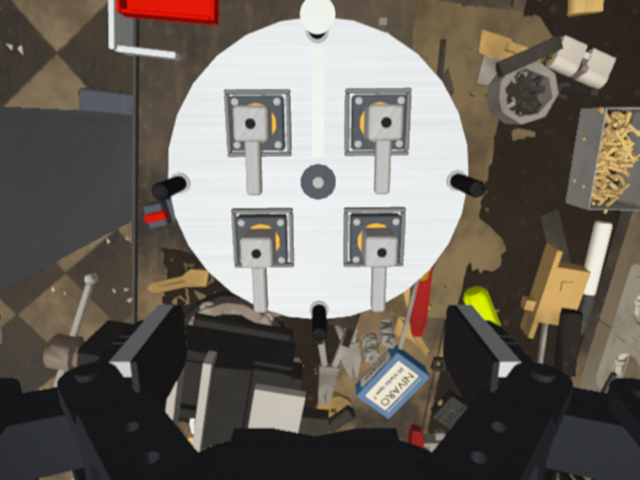

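The wrist view shows the hub holes at (250,123), (386,122), (256,253) and (382,253), the white post cap at (318,13), and the pointer at (156,215). I'll convert these to world coordinates.

```bash
python3 - <<'E'
from h import *
c={k:v for k,v in np.load('w1.npz').items()}; P=cloud(c);Z=P[...,2]
g=cv2.cvtColor(c['frame'],cv2.COLOR_BGR2GRAY)
for n,(u,v) in dict(UL=(250,123),UR=(386,122),LL=(256,253),LR=(382,253)).items():
    w=255.-g[v-7:v+8,u-7:u+8]; w=np.clip(w-150,0,None); yy,xx=np.mgrid[-7:8,-7:8]
    uu,vv=u+(w*xx).sum()/w.sum(),v+(w*yy).sum()/w.sum()
    r=g[v-3:v+80,u-30:u+31]
    q=P[v-25:v+75,u-35:u+36].reshape(-1,3); hz=np.median(q[q[:,2]>.142][:,2])
    H=plane(c,uu,vv,.145)
    # lever direction
    L=q[(q[:,2]>.131)&(q[:,2]<.1415)]; L=L[np.hypot(*(L[:,:2]-H[:2]).T)>.02]; d=np.median(L[np.hypot(*(L[:,:2]-H[:2]).T)>.035][:,:2],0)-H[:2]
    print(n,H.round(4),'topz',hz.round(4),'lever',np.degrees(np.arctan2(d[1],d[0])).round(1),len(L))
W=plane(c,318,13,.147); print('white',W)
for uv in((180,181),(458,181),(319,311)): print(plane(c,*uv,.12))
m=(abs(Z-.093)<.004)&(g>150); cnt=max(cv2.findContours(m.astype(np.uint8),0,2)[0],key=cv2.contourArea); h=cv2.convexHull(cnt)[:,0]
Q=np.array([plane(c,u,v,.093)[:2] for u,v in h]); A=np.c_[2*Q,np.ones(len(Q))]; x=np.linalg.lstsq(A,(Q**2).sum(1),rcond=None)[0]; print('C',x[:2],np.sqrt(x[2]+x[:2]@x[:2]))
print('C hub',plane(c,318,181,.095))
d=W[:2]-x[:2]; print('white ang',np.degrees(np.arctan2(d[1],d[0])))
hs=cv2.cvtColor(c['frame'],cv2.COLOR_BGR2HSV)[195:235,135:185]; r=((hs[...,0]<8)|(hs[...,0]>172))&(hs[...,1]>150); v,u=np.nonzero(r); p=plane(c,135+u.mean(),195+v.mean(),.1); d=p[:2]-x[:2]; print('pointer',p,np.degrees(np.arctan2(d[1],d[0])),np.hypot(*d))
# vice height near -83deg post
for box in((.47,.62,-.10,-.03),(.6,.72,-.05,.1)):
    b=(P[...,0]>box[0])&(P[...,0]<box[1])&(P[...,1]>box[2])&(P[...,1]<box[3])&(np.hypot(P[...,0]-.526,P[...,1]-.108)>.14); print(box,np.percentile(Z[b],[50,90,99]))
s=get_state(); print(s['eef_pos'])
E
```

```text
UL [0.4708 0.153  0.145 ] topz 0.1441 lever -83.2 717
UR [0.5699 0.1652 0.145 ] topz 0.1441 lever -83.8 722
LL [0.483  0.0538 0.145 ] topz 0.1441 lever -81.8 566
LR [0.5821 0.066  0.145 ] topz 0.1441 lever -83.8 568
white [0.51208855 0.23112482 0.147     ]
[0.41382224 0.10044666 0.12      ]
[0.63972397 0.12630458 0.12      ]
[ 0.54023347 -0.00123333  0.12      ]
C [0.52635064 0.10948619] 0.131648478785655
C hub [0.52654921 0.11003392 0.095     ]
white ang 96.68737891701132
pointer [0.3876462  0.06342779 0.1       ] -161.6306602412474 0.14615162672122206
(0.47, 0.62, -0.1, -0.03) [0.06681111 0.14351502 0.14598487]
(0.6, 0.72, -0.05, 0.1) [0.00016838 0.04833147 0.06977897]
[0.52570666 0.0934897  0.30421527]
```

```bash
python3 -m crank '[[[-34,53,0],0,100],[[-34,53,50],0,100],[[-34,53,100],0,100],[[-34,53,150],0,100],[[-34,53,180],0,100],[[-34,53,190],0,100],[[-34,53,190],0,100],[[-34,53,190],0,255],[[-34,53,190],0,255],[[-34,53,190],0,255]]' 25; python3 -m crank '[[[0,0,0],0,255],[[0,0,0],0,255],[[0,0,0],0,255],[[0,0,0],0,255]]';python3 - <<'E'
from h import *
s=get_state(); print({k:np.round(s[k],3) for k in('eef_pos','contact_force','wrist_torque','opening','finger_force')})
E
```

```text
time: 3.05
eef_pos: [0.582, 0.0649, 0.1201]
tcp_rot: [0.666, 0.746, -0.001, -0.002]
contact_force: [-16.1, 2.3, 25.7]
opening: 0.104
finger_force: 12.6
time: 3.45
eef_pos: [0.5847, 0.0655, 0.1224]
tcp_rot: [0.666, 0.746, 0.002, 0.001]
contact_force: [-9.9, 2.2, 19.8]
opening: 0.002
finger_force: 9.7
{'eef_pos': array([0.585, 0.066, 0.122]), 'contact_force': array([-9.949,  2.211, 19.768]), 'wrist_torque': array([0.443, 1.665, 0.029]), 'opening': np.float64(0.002), 'finger_force': np.float64(9.745)}
```

```bash
python3 - <<'E'
from h import *
a=cam('scene')['frame'][130:300,190:400]; b=cam('wrist')['frame']
a=cv2.resize(a,None,fx=2,fy=2,interpolation=cv2.INTER_CUBIC)
b=cv2.resize(b,(453,340)); cv2.imwrite('pics/c.png',np.hstack([a[:,:347],b]))
E
```

```text
(no output)
```

View pics/c.png

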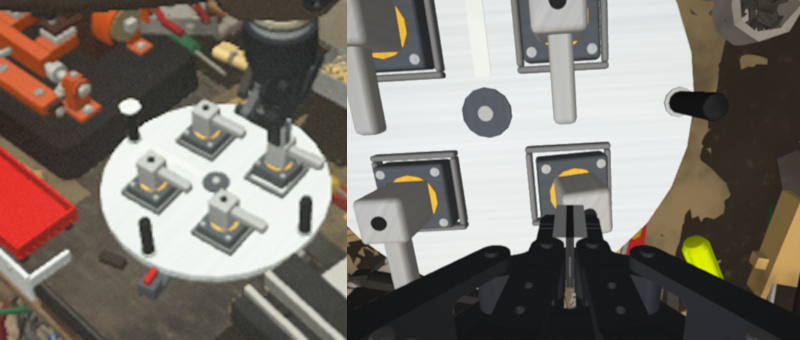

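The left crop shows the shut fingers at (283,130) near the LR hub. The right crop shows the shut finger tips at about (315,295) in full wrist pixels, overlapping the hub, so the fingers did not straddle it. I'll check the geometry with depth.

```bash
python3 - <<'E'
from h import *
c=cam('wrist');P=cloud(c);s=get_state()
def proj(p):
    q=c['R'].T@(np.array(p)-c['o']); return (q[:2]/q[2]*c['f']+[c['cx'],c['cy']]).round(1), q[2].round(3)
print('tcp',proj(s['eef_pos']),'hub',proj([.582,.066,.144]),'levertip',proj([.5886,.0113,.138]))
for v in range(220,400,12): print(v,[ (c['range_z'][v,u].round(3),P[v,u].round(3).tolist()) for u in (300,316,350)])
cv2.imwrite('pics/d.png',np.hstack([cv2.resize(c['frame'][180:480,200:440],(480,600)),np.full((600,10,3),255,np.uint8)]))
E
```

```text
tcp (array([314.9, 286.7]), np.float64(0.18)) hub (array([308.1, 306.3]), np.float64(0.159)) levertip (array([309.6, 422.7]), np.float64(0.18))
220 [(np.float32(0.191), [0.575, 0.089, 0.105]), (np.float32(0.189), [0.582, 0.09, 0.106]), (np.float32(0.187), [0.597, 0.093, 0.108])]
232 [(np.float32(0.183), [0.576, 0.086, 0.114]), (np.float32(0.185), [0.583, 0.086, 0.112]), (np.float32(0.189), [0.598, 0.087, 0.108])]
244 [(np.float32(0.184), [0.577, 0.081, 0.114]), (np.float32(0.186), [0.583, 0.081, 0.113]), (np.float32(0.189), [0.598, 0.082, 0.109])]
256 [(np.float32(0.173), [0.577, 0.079, 0.126]), (np.float32(0.171), [0.583, 0.081, 0.128]), (np.float32(0.166), [0.596, 0.084, 0.133])]
268 [(np.float32(0.162), [0.578, 0.078, 0.138]), (np.float32(0.157), [0.583, 0.081, 0.142]), (np.float32(0.155), [0.595, 0.083, 0.144])]
280 [(np.float32(0.162), [0.578, 0.074, 0.138]), (np.float32(0.0), [0.576, 0.131, 0.291]), (np.float32(0.154), [0.596, 0.079, 0.146])]
292 [(np.float32(0.145), [0.578, 0.076, 0.156]), (np.float32(0.144), [0.584, 0.077, 0.157]), (np.float32(0.155), [0.596, 0.075, 0.147])]

[... 390 characters left out ...]
94, 0.074, 0.175])]
340 [(np.float32(0.111), [0.579, 0.077, 0.191]), (np.float32(0.116), [0.584, 0.075, 0.186]), (np.float32(0.108), [0.592, 0.08, 0.193])]
352 [(np.float32(0.107), [0.579, 0.077, 0.196]), (np.float32(0.119), [0.584, 0.071, 0.184]), (np.float32(0.106), [0.592, 0.078, 0.196])]
364 [(np.float32(0.099), [0.579, 0.078, 0.203]), (np.float32(0.118), [0.584, 0.068, 0.186]), (np.float32(0.101), [0.591, 0.078, 0.202])]
376 [(np.float32(0.095), [0.58, 0.077, 0.207]), (np.float32(0.119), [0.585, 0.064, 0.186]), (np.float32(0.087), [0.589, 0.083, 0.214])]
388 [(np.float32(0.097), [0.58, 0.074, 0.206]), (np.float32(0.121), [0.585, 0.06, 0.185]), (np.float32(0.083), [0.589, 0.083, 0.219])]
```

View pics/d.png

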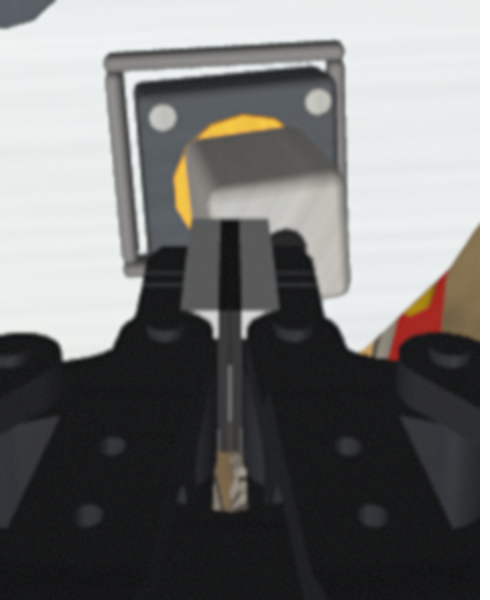

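```bash
python3 -m crank '[[[0,0,-50],0,255],[[0,0,-80],0,255],[[0,0,-80],0,255],[[0,0,-80],0,255]]'; python3 - <<'E'
from h import *
c=cam('wrist');P=cloud(c);s=get_state(); print(s['opening'],c['o']-s['eef_pos'])
Q=(P-s['eef_pos'])@R.from_quat(s['tcp_rot']).as_matrix()*1000
for v in range(220,340,8): print(v,[Q[v,u].round(0).tolist() for u in (300,308,322,330)])
a=c['frame'].copy()
cv2.imwrite('pics/e.png',np.hstack([cv2.resize(a,(480,360)),cv2.resize(a[200:360,260:380],(300,360))]))
E
```

```text
time: 4.0
eef_pos: [0.5841, 0.0645, 0.1973]
tcp_rot: [0.666, 0.746, 0.002, 0.002]
contact_force: [0.0, -0.6, -0.5]
opening: -0.001
finger_force: 0.0
-0.004849295216622203 [-0.00737243  0.06612204  0.17089596]
220 [[16.0, -7.0, 55.0], [16.0, -2.0, 53.0], [16.0, 5.0, 53.0], [17.0, 9.0, 50.0]]
228 [[12.0, -7.0, 51.0], [12.0, -2.0, 52.0], [12.0, 5.0, 51.0], [12.0, 9.0, 51.0]]
236 [[8.0, -7.0, 49.0], [8.0, -2.0, 51.0], [8.0, 5.0, 51.0], [8.0, 9.0, 50.0]]
244 [[4.0, -7.0, 50.0], [3.0, -2.0, 51.0], [4.0, 5.0, 49.0], [3.0, 9.0, 50.0]]
252 [[-1.0, -7.0, 51.0], [-1.0, -2.0, 50.0], [-1.0, 5.0, 51.0], [-1.0, 9.0, 51.0]]
260 [[-6.0, -7.0, 51.0], [-6.0, -2.0, 50.0], [-6.0, 5.0, 51.0], [-6.0, 9.0, 50.0]]
268 [[-28.0, -8.0, 103.0], [-13.0, -3.0, 59.0], [-12.0, 5.0, 57.0], [-28.0, 12.0, 104.0]]
276 [[-34.0, -8.0, 103.0], [-18.0, -3.0, 60.0], [-17.0, 5.0, 56.0], [-34.0, 12.0, 103.0]]
284 [[-40.0, -9.0, 103.0], [-23.0, -3.0, 59.0], [-22.0, 5.0, 57.0], [-39.0, 12.0, 102.0]]
292 [[11.0, -4.0, -35.0], [11.0, -1.0, -34.0], [11.0, 3.0, -35.0], [11.0, 6.0, -35.0]]
300 [[11.0, -4.0, -41.0], [11.0, -1.0, -42.0], [11.0, 3.0, -41.0], [11.0, 6.0, -43.0]]
308 [[11.0, -4.0, -48.0], [10.0, -1.0, -47.0], [11.0, 3.0, -49.0], [11.0, 6.0, -48.0]]
316 [[11.0, -3.0, -54.0], [11.0, -1.0, -53.0], [11.0, 3.0, -53.0], [11.0, 5.0, -54.0]]
324 [[11.0, -3.0, -59.0], [11.0, -1.0, -60.0], [11.0, 3.0, -60.0], [11.0, 5.0, -60.0]]
332 [[11.0, -3.0, -65.0], [11.0, -1.0, -64.0], [11.0, 3.0, -63.0], [11.0, 5.0, -64.0]]
```

View pics/e.png

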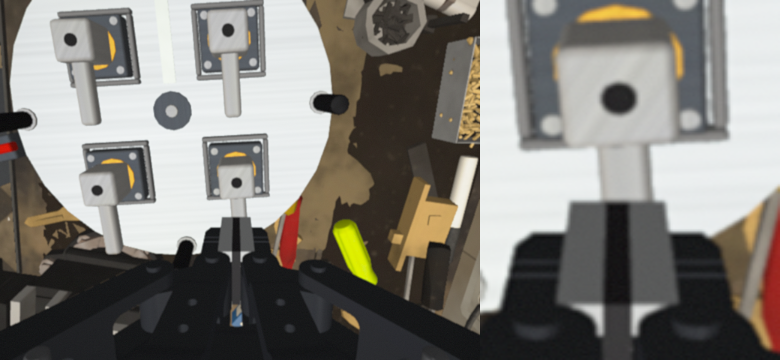

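The close view shows the shut finger tips ending about 25–30 mm behind the reported TCP, so the first close slid over the hub top. The unit is still in its nest, with the hub hole at wrist pixel (315,243). I'll go deeper, checking the force.

```bash
python3 -m crank '[[[4,1,0],0,60],[[4,1,0],0,60],[[4,1,0],0,60],[[4,1,40],0,60],[[4,1,70],0,60],[[4,1,85],0,60],[[4,1,90],0,60],[[4,1,95],0,60],[[4,1,100],0,60],[[4,1,100],0,60]]' 25; python3 - <<'E'
from h import *
c=cam('wrist');P=cloud(c);s=get_state();M=R.from_quat(s['tcp_rot']).as_matrix()
Q=(P-s['eef_pos'])@M*1000
cv2.imwrite('pics/f.png',c['frame'])
E
```

```text
time: 5.05
eef_pos: [0.5838, 0.0686, 0.0948]
tcp_rot: [0.666, 0.746, 0.0, 0.0]
contact_force: [-0.2, -0.8, -0.5]
opening: 0.765
finger_force: 0.0
```

View pics/f.png

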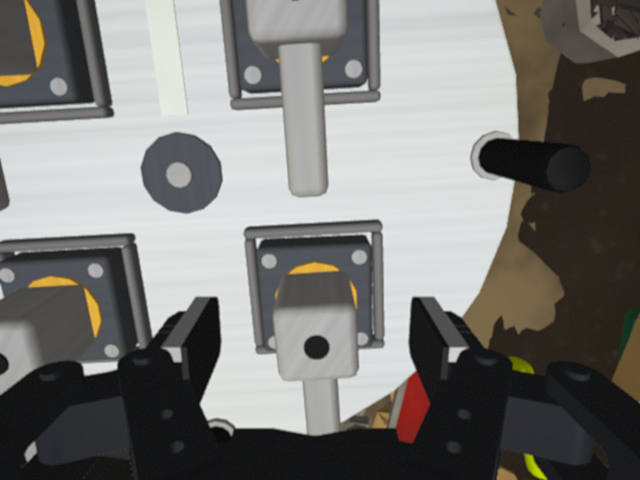

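Centred: hub hole at (316,347) between the fingers at (200,330) and (430,330). Closing now.

```bash
python3 -m crank '[[[0,0,0],0,150],[[0,0,0],0,170],[[0,0,0],0,200],[[0,0,0],0,255],[[0,0,0],0,255],[[0,0,0],0,255],[[0,0,0],0,255]]' 25
```

```text
time: 5.8
eef_pos: [0.5839, 0.0686, 0.0949]
tcp_rot: [0.666, 0.746, 0.0, 0.001]
contact_force: [1.1, 0.5, 3.5]
opening: 0.298
finger_force: 28.2
```

```bash
cat > t.sh <<'E'
python3 -c "
from h import *
s=get_state();M=R.from_quat(s['tcp_rot']).as_matrix()
print('yaw',np.degrees(np.arctan2(M[1,1],M[0,1])).round(1),'T',s['wrist_torque'].round(3),'F',s['contact_force'].round(1),'op',round(s['opening'],3),s['eef_pos'].round(4))"
E
bash t.sh
python3 -m crank '[[[0,0,0],-4,255],[[0,0,0],-7,255],[[0,0,0],-7,255]]' >/dev/null; bash t.sh
python3 -m crank '[[[0,0,0],-3,255],[[0,0,0],-3,255]]' >/dev/null; bash t.sh
python3 -m crank '[[[0,0,0],-3,255],[[0,0,0],-3,255]]' >/dev/null; bash t.sh
```

```text
yaw 6.5 T [ 0.004 -0.096 -0.032] F [1.1 0.5 3.5] op 0.298 [0.5839 0.0686 0.0949]
yaw 13.5 T [-0.013 -0.033 -0.001] F [ 0.1 -1.   3.7] op 0.301 [0.5839 0.0686 0.0949]
yaw 16.4 T [-0.052 -0.096  0.032] F [ 0.7 -2.3  4.9] op 0.305 [0.5839 0.0686 0.0949]
yaw 19.4 T [ 0.002 -0.099  0.037] F [ 1.3 -0.5  5.1] op 0.298 [0.5839 0.0685 0.0949]
```

```bash
python3 -m crank '[[[0,0,0],-3,255],[[0,0,0],-6,255],[[0,0,0],-6,255]]' >/dev/null; bash t.sh
python3 -m crank '[[[0,0,0],-3,255],[[0,0,0],-3,255]]' >/dev/null; bash t.sh
```

```text
yaw 25.4 T [-0.102 -0.029  0.008] F [ 0.7 -0.2  5. ] op 0.298 [0.5838 0.0685 0.0948]
yaw 28.4 T [0.089 0.069 0.046] F [0.3 1.2 5.2] op 0.306 [0.5836 0.069  0.0948]
```

```bash
python3 -m crank '[[[0,0,0],8,255],[[0,0,0],16,255],[[0,0,0],22,255],[[0,0,0],22,255]]' >/dev/null; bash t.sh
python3 -m crank '[[[0,0,0],8,255],[[0,0,0],16,255],[[0,0,0],16,255]]' >/dev/null; bash t.sh
python3 -m crank '[[[0,0,0],4,255],[[0,0,0],4,255]]' >/dev/null; bash t.sh
```

```text
yaw 6.2 T [ 0.218 -0.004 -0.023] F [1.1 0.3 6.3] op 0.302 [0.5837 0.0691 0.0949]
yaw -9.8 T [ 0.117  0.109 -0.017] F [0.3 0.8 5.6] op 0.305 [0.5835 0.0689 0.0948]
yaw -13.6 T [-0.123 -0.216  0.1  ] F [ 2.2 -1.2  5.3] op 0.301 [0.584  0.0684 0.0949]
```

LR swings about 42° freely, so it is loose. I'll carry it to the tray.

```bash
python3 -m crank '[[[0,0,-40],0,255],[[0,0,-90],0,255],[[225,-278,-90],-85,255],[[225,-278,-90],-85,255],[[225,-278,-90],-85,255],[[225,-278,-90],-85,255],[[225,-278,-90],-85,255],[[225,-278,-90],-85,255],[[225,-278,-90],-85,255],[[225,-278,-90],-85,255]]' 40; cat > tray.py <<'E'
from h import *
def tray(c):
    P=cloud(c);Z=P[...,2]; hsv=cv2.cvtColor(c['frame'],cv2.COLOR_BGR2HSV)
    red=((hsv[...,0]<8)|(hsv[...,0]>172))&(hsv[...,1]>150)&(hsv[...,2]>80)&(Z>.01)&(Z<.045)&(P[...,0]<.47)&(P[...,1]>.15)
    n,l,st,ce=cv2.connectedComponentsWithStats(red.astype(np.uint8)); 
    q=P[red&(Z>.029)]
    return cv2.minAreaRect((q[:,:2]*1000).astype(np.float32))
if __name__=='__main__':
    s=get_state();print(tray(cam('scene')),s['opening'],s['finger_force'])
E
python3 tray.py; bash t.sh
```

```text
time: 8.9
eef_pos: [0.3596, 0.3546, 0.1807]
tcp_rot: [0.293, 0.956, -0.002, -0.004]
contact_force: [0.7, -1.2, -4.5]
opening: 0.3
finger_force: 40.5
((367.3651428222656, 315.67919921875), (91.76496887207031, 163.45555114746094), 1.9619754552841187) 0.30032402093745836 40.512614250183105
yaw 56.1 T [0.018 0.04  0.007] F [-0.4  0.1 -4. ] op 0.295 [0.3605 0.3539 0.1808]
```

```bash
python3 -m crank '[[[-5,3,0],-8,255],[[-5,3,0],-15,255],[[-5,3,50],-15,255],[[-5,3,100],-15,255],[[-5,3,130],-15,255],[[-5,3,145],-15,255],[[-5,3,152],-15,255],[[-5,3,152],-15,255]]' ; bash t.sh; python3 -m crank '[[[0,0,3],0,255],[[0,0,6],0,255],[[0,0,6],0,255]]'; bash t.sh
```

```text
time: 9.75
eef_pos: [0.3699, 0.3505, 0.03]
tcp_rot: [0.173, 0.985, -0.002, -0.002]
contact_force: [-0.4, 0.2, -2.8]
opening: 0.294
finger_force: 40.6
yaw 70.1 T [0.036 0.045 0.057] F [-0.4  0.2 -2.8] op 0.294 [0.3699 0.3505 0.03  ]
time: 10.05
eef_pos: [0.3718, 0.3522, 0.0268]
tcp_rot: [0.172, 0.985, 0.0, 0.0]
contact_force: [0.5, -0.0, -4.5]
opening: 0.296
finger_force: 40.6
yaw 70.2 T [ 0.016  0.059 -0.034] F [ 0.5 -0.  -4.5] op 0.296 [0.3718 0.3522 0.0268]
```

```bash
for i in 1; do python3 -m crank '[[[0,0,2],0,255],[[0,0,2],0,255]]' >/dev/null; bash t.sh; python3 -m crank '[[[0,0,2],0,255],[[0,0,2],0,255]]'>/dev/null; bash t.sh; python3 -m crank '[[[0,0,2],0,255],[[0,0,2],0,255]]'>/dev/null; bash t.sh; done
```

```text
yaw 70.2 T [-0.016  0.064  0.014] F [ 0.  -0.6 -3.6] op 0.29 [0.3715 0.3521 0.0244]
yaw 70.2 T [0.035 0.001 0.052] F [ 0.4 -0.1 -3.6] op 0.295 [0.3717 0.3522 0.0224]
yaw 70.2 T [-0.122  0.198 -0.048] F [-1.7  0.5  4. ] op 0.294 [0.3728 0.3531 0.0221]
```

Touched down on the tray floor. Release, rise and look.

```bash
python3 -m crank '[[[0,0,-1],0,120],[[0,0,-1],0,100],[[0,0,-1],0,100],[[0,0,-50],0,100],[[0,0,-100],0,100],[[0,0,-150],0,100],[[0,0,-200],0,100],[[0,0,-200],0,100]]' 25; python3 - <<'E'
from h import *
from tray import tray
c=cam('scene'); print(tray(c))
w=cam('wrist')
cv2.imwrite('pics/g.png',np.hstack([cv2.resize(c['frame'][150:300,150:370],(440,300)),cv2.resize(w['frame'],(360,270)).__class__(0) if 0 else cv2.resize(w['frame'],(360,300))]))
E
```

```text
time: 11.45
eef_pos: [0.3754, 0.3546, 0.2296]
tcp_rot: [0.172, 0.985, 0.006, 0.006]
contact_force: [0.2, 0.1, 1.2]
opening: 0.605
finger_force: 0.0
((367.77777099609375, 315.9107971191406), (91.43746948242188, 164.07321166992188), 1.8629460334777832)
```

View pics/g.png

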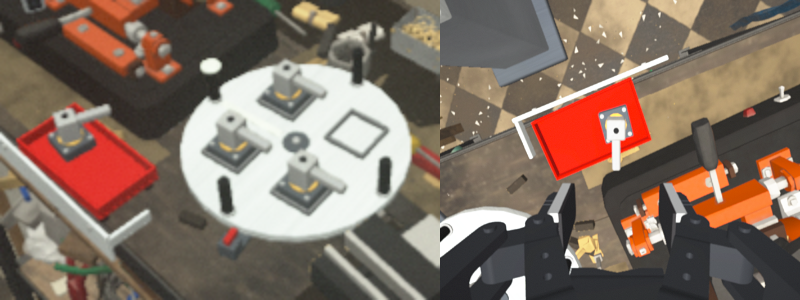

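The unit stands upright in the tray, and the right-hand nest at (355,132) in the crop is empty. I'll return over the carousel and re-measure.

```bash
python3 -m crank '[[[-230,-195,-70],64,100],[[-230,-195,-70],64,100],[[-230,-195,-70],64,100],[[-230,-195,-70],64,100],[[-230,-195,-70],64,100],[[-230,-195,-70],64,100],[[-230,-195,-70],64,100],[[-230,-195,-70],64,100],[[-230,-195,-70],64,100],[[-230,-195,-70],64,100]]'
cat > hubs.py <<'E'
from h import *
def hubs(c,C=(.5265,.1095)):
    P=cloud(c); g=cv2.cvtColor(c['frame'],cv2.COLOR_BGR2GRAY); Z=P[...,2]
    top=(Z>.1415)&(Z<.152)&(g>100)&(np.hypot(P[...,0]-C[0],P[...,1]-C[1])<.1)
    n,l,st,ce=cv2.connectedComponentsWithStats(top.astype(np.uint8)); out=[]
    for i in range(1,n):
        if st[i,4]<150: continue
        cn=cv2.convexHull(cv2.findContours((l==i).astype(np.uint8),0,2)[0][0]); m=cv2.moments(cn)
        H=plane(c,m['m10']/m['m00'],m['m01']/m['m00'],.1445)
        rect=cv2.minAreaRect(cn)
        near=np.hypot(P[...,0]-H[0],P[...,1]-H[1])
        L=P[(Z>.131)&(Z<.141)&(near>.035)&(near<.056)]
        d=np.median(L[:,:2],0)-H[:2] if len(L)>20 else [0,0]
        out.append((H[:2].round(4),'lev',np.degrees(np.arctan2(d[1],d[0])).round(1)))
    return out
def white(c,C=(.5265,.1095)):
    P=cloud(c); h=cv2.cvtColor(c['frame'],cv2.COLOR_BGR2HSV); Z=P[...,2]; r=np.hypot(P[...,0]-C[0],P[...,1]-C[1])
    m=(abs(Z-.147)<.007)&(h[...,2]>150)&(h[...,1]<60)&(r>.105)&(r<.14)
    v,u=np.nonzero(m); 
    if len(v)<20: return None
    p=plane(c,u.mean(),v.mean(),.147); d=p[:2]-C; return p[:2].round(4),np.degrees(np.arctan2(d[1],d[0])).round(2),len(v)
if __name__=='__main__':
    c=cam('wrist'); s=get_state();M=R.from_quat(s['tcp_rot']).as_matrix()
    print('yaw',np.degrees(np.arctan2(M[1,1],M[0,1])),s['eef_pos'])
    for H in hubs(c): print(*H,'tool',((np.r_[H[0],.1]-s['eef_pos'])@M*1000).round(1))
    print(white(c),white(cam('scene')))
E
python3 hubs.py
```

```text
time: 12.55
eef_pos: [0.5211, 0.0908, 0.288]
tcp_rot: [0.667, 0.745, -0.001, -0.001]
contact_force: [-0.7, 0.2, -0.0]
opening: 0.609
finger_force: 0.0
yaw 6.337280747591685 [0.52121298 0.09101722 0.28847096]
[0.5674 0.1666] lev -81.1 tool [ 69.9  54.8 188.3]
[0.4697 0.151 ] lev -81.5 tool [ 65.2 -44.  188.6]
[0.4852 0.0534] lev -85.4 tool [-33.5 -39.4 188.6]
(array([0.5077, 0.2264]), np.float64(99.13), 806) (array([0.4968, 0.1562]), np.float64(122.49), 98)
```

```bash
python3 -m crank '[[[-33,-39,0],0,70],[[-33,-39,50],0,70],[[-33,-39,100],0,70],[[-33,-39,150],0,70],[[-33,-39,180],0,70],[[-33,-39,193],0,70],[[-33,-39,193],0,70],[[-33,-39,193],0,150],[[-33,-39,193],0,200],[[-33,-39,193],0,255]]' 25 ; python3 -m crank '[[[0,0,0],0,255],[[0,0,0],0,255],[[0,0,0],0,255]]'>/dev/null; bash t.sh
```

```text
time: 13.65
eef_pos: [0.4871, 0.0536, 0.0996]
tcp_rot: [0.667, 0.745, -0.0, 0.0]
contact_force: [-5.5, -0.9, 4.6]
opening: 0.297
finger_force: 28.8
yaw 6.3 T [-0.009  0.757  0.023] F [-4.8  0.6  6.2] op 0.295 [0.487  0.0536 0.0996]
```

```bash
python3 -m crank '[[[0,0,0],-6,255],[[0,0,0],-12,255],[[0,0,0],-12,255]]' >/dev/null; bash t.sh
python3 -m crank '[[[0,0,0],-6,255],[[0,0,0],-6,255]]' >/dev/null; bash t.sh
```

```text
yaw 18.4 T [-0.029  0.887  0.021] F [-5.6 -0.7  6.6] op 0.298 [0.4867 0.0535 0.0996]
yaw 24.4 T [-0.088  1.024  0.056] F [-6.3 -0.6  6.4] op 0.295 [0.4866 0.0535 0.0996]
```

```bash
python3 -m crank '[[[0,0,0],8,255],[[0,0,0],16,255],[[0,0,0],24,255],[[0,0,0],32,255],[[0,0,0],32,255]]' >/dev/null; bash t.sh
python3 -m crank '[[[0,0,0],6,255],[[0,0,0],6,255]]' >/dev/null; bash t.sh;python3 - <<'E'
from h import *
a=cam('wrist')['frame']; b=cam('scene')['frame'][170:280,230:370]
cv2.imwrite('pics/i.png',np.hstack([cv2.resize(a[150:],(480,330)),cv2.resize(b,(310,330))]))
E
```

```text
yaw -7.8 T [-0.085  0.663 -0.067] F [-4.4  0.6  6.6] op 0.298 [0.4874 0.0535 0.0996]
yaw -13.6 T [-0.071  1.269  0.159] F [-7.5  0.3  8.6] op 0.296 [0.4863 0.0538 0.0996]
```

View pics/i.png

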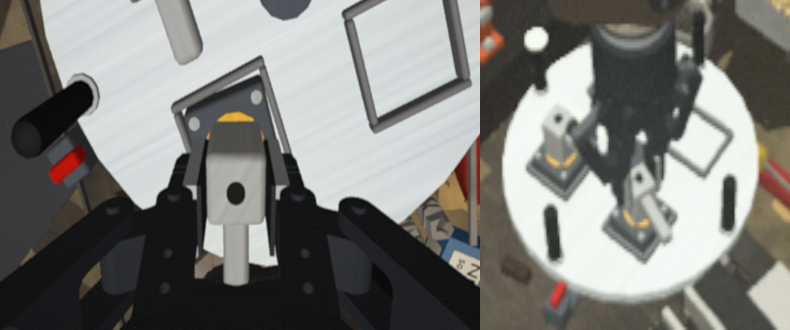

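The wrist crop shows the hub at (235,160) turned well clockwise of its base and nest, so LL is loose too. I'll carry it to the tray.

```bash
python3 -m crank '[[[0,0,-40],0,255],[[0,0,-90],0,255],[[190,-167,-90],-83,255],[[190,-167,-90],-83,255],[[190,-167,-90],-83,255],[[190,-167,-90],-83,255],[[190,-167,-90],-83,255],[[190,-167,-90],-83,255],[[190,-167,-90],-83,255],[[190,-167,-90],-83,255]]' 40; python3 -m crank '[[[0,0,0],-8,255],[[0,0,0],-15,255],[[0,0,0],-15,255]]'>/dev/null; python3 tray.py; bash t.sh
```

```text
time: 16.25
eef_pos: [0.3689, 0.2786, 0.1868]
tcp_rot: [0.296, 0.955, -0.0, -0.0]
contact_force: [-0.0, 0.1, -4.0]
opening: 0.292
finger_force: 42.4
((367.6229553222656, 316.58197021484375), (91.75920104980469, 164.5914764404297), 1.7798985242843628) 0.29573987602899565 42.42635786533356
yaw 69.9 T [ 0.022 -0.011  0.009] F [-0.4 -0.4 -4.1] op 0.29 [0.3695 0.2779 0.1869]
```

```bash
python3 -m crank '[[[0,0,50],0,255],[[0,0,100],0,255],[[0,0,130],0,255],[[0,0,148],0,255],[[0,0,154],0,255],[[0,0,156],0,255],[[0,0,156],0,255]]'>/dev/null; bash t.sh; python3 -m crank '[[[0,0,2],0,255],[[0,0,2],0,255]]'>/dev/null; bash t.sh; python3 -m crank '[[[0,0,2],0,255],[[0,0,2],0,255]]'>/dev/null; bash t.sh;  python3 -m crank '[[[0,0,2],0,255],[[0,0,2],0,255]]'>/dev/null; bash t.sh
```

```text
yaw 70.0 T [0.008 0.052 0.018] F [ 0.3  0.2 -4.6] op 0.298 [0.3708 0.2784 0.0323]
yaw 70.0 T [-0.019  0.023  0.016] F [ 0.6 -0.  -4. ] op 0.291 [0.3706 0.2784 0.0303]
yaw 70.0 T [-0.     0.056  0.023] F [ 0.2 -1.1 -4.4] op 0.29 [0.3698 0.278  0.0274]
yaw 70.0 T [-0.297  0.471  0.013] F [-3.4 -0.3  2.2] op 0.292 [0.3702 0.2782 0.0262]
```

```bash
python3 -m crank '[[[0,0,-1],0,120],[[0,0,-1],0,100],[[0,0,-1],0,100],[[0,0,-50],0,100],[[0,0,-100],0,100],[[0,0,-150],0,100],[[0,0,-200],0,100],[[0,0,-250],0,100]]' 25; python3 -m crank '[[[-165,-158,0],62,70],[[-165,-158,0],62,70],[[-165,-158,0],62,70],[[-165,-158,0],62,70],[[-165,-158,0],62,70],[[-165,-158,0],62,70],[[-165,-158,0],62,70],[[-165,-158,0],62,70],[[-165,-158,0],62,70],[[-165,-158,0],62,70]]'; python3 hubs.py; python3 - <<'E'
from h import *
a=cam('wrist')['frame']; b=cam('scene')['frame'][150:300,150:370]
cv2.imwrite('pics/j.png',np.hstack([cv2.resize(a,(400,300)),cv2.resize(b,(400,300))]))
E
```

```text
time: 18.7
eef_pos: [0.3695, 0.2778, 0.2775]
tcp_rot: [0.174, 0.985, 0.0, 0.0]
contact_force: [0.9, 0.4, -0.3]
opening: 0.609
finger_force: 0.0
time: 19.7
eef_pos: [0.4708, 0.0731, 0.2752]
tcp_rot: [0.656, 0.755, 0.0, 0.0]
contact_force: [0.5, 1.0, 1.6]
opening: 0.721
finger_force: 0.0
yaw 8.037939648362155 [0.47077319 0.07312693 0.27524904]
[0.5674 0.1661] lev -82.0 tool [ 78.6 108.6 175.3]
[0.4697 0.1516] lev -82.7 tool [ 77.9   9.9 175.2]
(array([0.5067, 0.2144]), np.float64(100.67), 54) (array([0.505 , 0.1999]), np.float64(103.38), 75)
```

View pics/j.png

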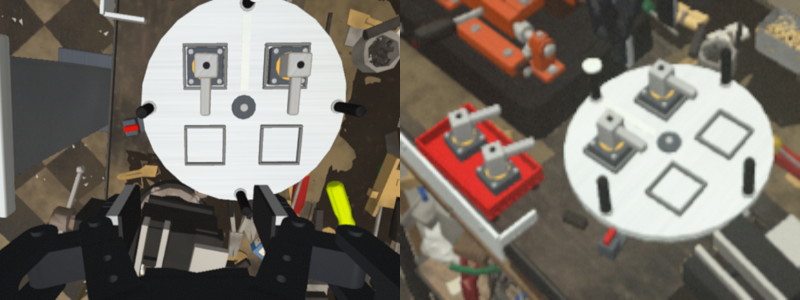

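Both loose units stand upright in the tray at (470,125) and (505,165), and two units remain. Next I'll test UL.

```bash
python3 -m crank '[[[40,5,0],0,70],[[78,10,0],0,70],[[78,10,50],0,70],[[78,10,100],0,70],[[78,10,150],0,70],[[78,10,178],0,70],[[78,10,178],0,70],[[78,10,178],0,150],[[78,10,178],0,200],[[78,10,178],0,255]]' 25 >/dev/null; python3 -m crank '[[[0,0,0],0,255],[[0,0,0],0,255],[[0,0,0],0,255]]'>/dev/null; bash t.sh
python3 -m crank '[[[0,0,0],-6,255],[[0,0,0],-6,255]]' >/dev/null; bash t.sh
python3 -m crank '[[[0,0,0],-3,255],[[0,0,0],-3,255]]' >/dev/null; bash t.sh
python3 -m crank '[[[0,0,0],-3,255],[[0,0,0],-3,255]]' >/dev/null; bash t.sh
```

```text
yaw 8.0 T [-0.088  0.306 -0.046] F [-1.7 -0.   6. ] op 0.298 [0.4715 0.1518 0.1001]
yaw 14.1 T [-0.273  0.357  0.05 ] F [-2.5 -1.8  6.2] op 0.297 [0.4714 0.1515 0.1001]
yaw 16.9 T [-0.304  0.794 -0.463] F [-4.4 -1.6  9.6] op 0.297 [0.4707 0.1515 0.1001]
yaw 19.8 T [-0.56   1.198 -0.811] F [-7.8 -3.9 10.9] op 0.295 [0.4698 0.1512 0.1   ]
```

UL resists strongly, so it is sound. I'll turn it clockwise to its stop.

```bash
python3 -m crank '[[[0,0,0],8,255],[[0,0,0],16,255],[[0,0,0],18,255],[[0,0,0],18,255]]' >/dev/null; bash t.sh
python3 -m crank '[[[0,0,0],3,255],[[0,0,0],3,255]]' >/dev/null; bash t.sh
python3 -m crank '[[[0,0,0],3,255],[[0,0,0],3,255]]' >/dev/null; bash t.sh
```

```text
yaw 2.0 T [0.305 0.565 0.23 ] F [-3.9  0.8  6.4] op 0.304 [0.4708 0.1525 0.0999]
yaw -1.0 T [0.236 0.496 0.2  ] F [-2.1  2.4  5.9] op 0.299 [0.4709 0.1526 0.1   ]
yaw -3.9 T [0.993 0.02  0.656] F [0.5 5.1 4.4] op 0.298 [0.472  0.1537 0.1   ]
```

```bash
python3 -m crank '[[[0,0,0],0,150],[[0,0,0],0,100],[[0,0,0],0,80],[[0,0,-50],0,70],[[0,0,-100],0,70],[[0,0,-150],0,70],[[-40,50,-180],-6,70],[[-51,94,-180],-12,70],[[-51,94,-180],-12,70],[[-51,94,-180],-12,70]]' >/dev/null; bash t.sh; python3 hubs.py
```

```text
yaw 7.8 T [0.016 0.035 0.047] F [-0.6 -0.6 -0.7] op 0.726 [0.561  0.093  0.2766]
yaw 7.872111108621564 [0.55960809 0.09389474 0.27600802]
[0.4722 0.154 ] lev -91.8 tool [ 71.4 -77.9 176.3]
[0.5707 0.1644] lev -83.9 tool [ 68.2  21.1 176. ]
(array([0.5147, 0.224 ]), np.float64(95.86), 479) (array([0.5042, 0.1942]), np.float64(104.74), 74)
```

```bash
python3 -m crank '[[[40,20,0],0,70],[[68,21,0],0,70],[[68,21,50],0,70],[[68,21,100],0,70],[[68,21,150],0,70],[[68,21,178],0,70],[[68,21,178],0,70],[[68,21,178],0,150],[[68,21,178],0,200],[[68,21,178],0,255]]' 25 >/dev/null; python3 -m crank '[[[0,0,0],0,255],[[0,0,0],0,255],[[0,0,0],0,255]]'>/dev/null; bash t.sh
python3 -m crank '[[[0,0,0],-7,255],[[0,0,0],-7,255]]' >/dev/null; bash t.sh
python3 -m crank '[[[0,0,0],-4,255],[[0,0,0],-4,255]]' >/dev/null; bash t.sh
```

```text
yaw 8.0 T [0.06  0.453 0.062] F [-2.5 -0.3  7.3] op 0.292 [0.5727 0.1649 0.1025]
yaw 15.0 T [ 0.039  0.771 -0.254] F [-5.8  0.2  7.9] op 0.298 [0.572  0.1649 0.1025]
yaw 18.7 T [ 0.511  1.451 -0.871] F [-8.1  3.  10.2] op 0.296 [0.5706 0.1662 0.1024]
```

Sound as well. Turn it clockwise to its stop.

```bash
python3 -m crank '[[[0,0,0],8,255],[[0,0,0],16,255],[[0,0,0],20,255],[[0,0,0],20,255]]' >/dev/null; bash t.sh
python3 -m crank '[[[0,0,0],4,255],[[0,0,0],4,255]]' >/dev/null; bash t.sh
python3 -m crank '[[[0,0,0],3,255],[[0,0,0],3,255]]' >/dev/null; bash t.sh
```

```text
yaw -1.0 T [0.019 0.289 0.04 ] F [-2.2  0.3  5.8] op 0.292 [0.5728 0.165  0.1022]
yaw -4.9 T [-0.646  0.094  0.307] F [-1.2 -4.3  6.1] op 0.296 [0.5734 0.1636 0.1022]
yaw -7.8 T [-1.028 -0.444  0.669] F [ 2.5 -5.8  4.9] op 0.296 [0.5748 0.1625 0.1023]
```

```bash
python3 -m crank '[[[0,0,0],0,150],[[0,0,0],0,100],[[0,0,0],0,80],[[0,0,-50],0,70],[[0,0,-100],0,70],[[0,0,-150],0,70],[[-40,-50,-200],-8,70],[[-78,-57,-200],-14,70],[[-78,-57,-200],-14,70],[[-78,-57,-200],-14,70]]' >/dev/null; bash t.sh; python3 hubs.py; python3 - <<'E'
from h import *
c=cam('wrist');P=cloud(c);Z=P[...,2];C=np.array([.5265,.1095])
r=np.hypot(P[...,0]-C[0],P[...,1]-C[1]); m=(Z>.125)&(Z<.155)&(r>.1)&(r<.14)
n,l,st,ce=cv2.connectedComponentsWithStats(m.astype(np.uint8))
for i in range(1,n):
    if st[i,4]>40:
        p=np.median(P[l==i],0); d=p[:2]-C; print('post',p.round(4),np.degrees(np.arctan2(d[1],d[0])).round(1),np.hypot(*d).round(3))
h=cv2.cvtColor(c['frame'],cv2.COLOR_BGR2HSV); q=((h[...,0]<8)|(h[...,0]>172))&(h[...,1]>150)&(P[...,0]<.42)&(P[...,0]>.35)&(P[...,1]>0)&(P[...,1]<.12)&(Z>.08)
v,u=np.nonzero(q); p=P[q].mean(0); d=p[:2]-C; print('ptr',p,len(v),np.degrees(np.arctan2(d[1],d[0])))
cv2.imwrite('pics/k.png',c['frame'])
E
```

```text
yaw 5.8 T [-0.018  0.032 -0.004] F [ 0.6 -0.8 -0.4] op 0.729 [0.5038 0.0945 0.3002]
yaw 5.875289790283279 [0.50392097 0.09521262 0.29897013]
[0.4744 0.157 ] lev -95.6 tool [ 64.3 -23.1 199. ]
[0.5733 0.1617] lev -96.0 tool [ 58.9  75.7 199.1]
(array([0.5207, 0.231 ]), np.float64(92.71), 1079) (array([0.5149, 0.202 ]), np.float64(97.15), 72)
post [0.5207 0.2311 0.1465] 92.7 0.122
post [0.4068 0.1051 0.1442] -177.9 0.12
post [0.6448 0.1158 0.1434] 3.0 0.118
post [ 0.5314 -0.0088  0.1432] -87.6 0.118
ptr [0.38638552 0.0626028  0.09655918] 212 -161.49427953406177
```

View pics/k.png

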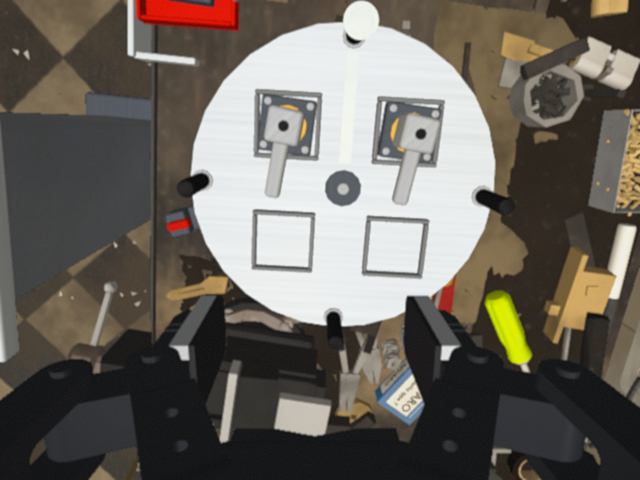

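White post at (360,20) stands at 92.7°, and the goal is about 198.5° by the pointer at (180,224). Both levers are clockwise, tilted left-down. I'll plan the arc on the post at 3° and check the lamp clearance.

```bash
python3 - <<'E'
from h import *
P=cloud(cam('scene')); Z=P[...,2]; 
m=(Z>.2)&(Z<.8)&(P[...,0]>.62)&(P[...,0]<1.0)&(P[...,1]>-.1)&(P[...,1]<.4); m[:, :240]=0
q=P[m]; print('lamp near', len(q), np.percentile(q,[0,5,50,95],axis=0).round(3) if len(q) else '')
s=get_state(); C=np.array([.5265,.1095]); p=C+.121*np.array([np.cos(np.radians(3)),np.sin(np.radians(3))])
print(totool(np.r_[p,.09]-s['eef_pos']))
# arc rows in tool frame at yaw -87 (tool y tangential), a0=3
a0=3; yaw=np.radians(a0-90); X=np.array([-np.sin(yaw),np.cos(yaw)]);Y=np.array([np.cos(yaw),np.sin(yaw)])
for k in range(1,15):
    a=np.radians(a0+7.56*k); d=(C+.122*np.array([np.cos(a),np.sin(a)])-C-.122*np.array([np.cos(np.radians(a0)),np.sin(np.radians(a0))]))*1000
    print(k,(d@X).round(),(d@Y).round(),-7.56*k)
E
```

```text
lamp near 21861 [[ 0.667 -0.1    0.2  ]
 [ 0.711 -0.086  0.241]
 [ 0.866  0.066  0.389]
 [ 0.871  0.293  0.508]]
[  4.6 145.2 207.2]
1 -1.0 -16.0 -7.56
2 -4.0 -32.0 -15.12
3 -9.0 -47.0 -22.68
4 -17.0 -61.0 -30.24
5 -26.0 -75.0 -37.8
6 -36.0 -87.0 -45.36
7 -48.0 -97.0 -52.919999999999995
8 -62.0 -106.0 -60.48
9 -76.0 -113.0 -68.03999999999999
10 -92.0 -118.0 -75.6
11 -107.0 -121.0 -83.16
12 -124.0 -122.0 -90.72
13 -140.0 -121.0 -98.28
14 -155.0 -117.0 -105.83999999999999
```

```bash
python3 - <<'E'
from h import *
P=cloud(cam('scene')); Z=P[...,2]
for y0 in np.arange(-.1,.4,.05):
    m=(Z>.16)&(Z<.8)&(P[...,0]>.58)&(P[...,0]<.85)&(abs(P[...,1]-y0-.025)<.025); m[:,:240]=0; q=P[m]
    if len(q)>5: print(y0.round(2),len(q),'x',np.percentile(q[:,0],[0,2,50]).round(3),'z',np.percentile(q[:,2],[1,50,99]).round(3), 'z of nearest', q[q[:,0]<q[:,0].min()+.03][:,2].min().round(3))
E
```

```text
-0.1 1416 x [0.79  0.793 0.825] z [0.214 0.4   0.561] z of nearest 0.193
-0.05 1413 x [0.785 0.788 0.808] z [0.22  0.415 0.54 ] z of nearest 0.207
0.0 1344 x [0.779 0.782 0.838] z [0.182 0.419 0.526] z of nearest 0.393
0.05 1062 x [0.769 0.772 0.803] z [0.268 0.401 0.501] z of nearest 0.316
0.1 2021 x [0.689 0.698 0.754] z [0.196 0.347 0.428] z of nearest 0.308
0.15 1409 x [0.668 0.673 0.722] z [0.213 0.374 0.396] z of nearest 0.337
0.2 621 x [0.667 0.67  0.712] z [0.26  0.376 0.402] z of nearest 0.334
0.25 108 x [0.709 0.711 0.84 ] z [0.295 0.349 0.368] z of nearest 0.272
0.3 221 x [0.581 0.814 0.84 ] z [0.333 0.359 0.422] z of nearest 0.161
0.35 189 x [0.58  0.582 0.603] z [0.16  0.17  0.176] z of nearest 0.16
```

The lamp hangs at x≥0.67, z≈0.3, so I'll use two strokes clear of it: the white post 92.7°→153°, then the post following it.

```bash
python3 -m crank '[[[50,15,0],3,100],[[95,25,0],3,100],[[134,31,0],3,100],[[134,31,50],3,100],[[134,31,100],3,100],[[134,31,150],3,100],[[134,31,190],3,100],[[134,31,205],3,100],[[134,31,205],3,100]]' 60 >/dev/null; bash t.sh; python3 -m crank '[[[0,0,0],0,180],[[0,0,0],0,220],[[0,0,0],0,255],[[0,0,0],0,255],[[0,0,0],0,255]]' >/dev/null; bash t.sh
```

```text
yaw 3.0 T [-0.024  0.037 -0.038] F [-0.2  0.1  0.4] op 0.609 [0.5188 0.2317 0.0909]
yaw 3.0 T [0.025 0.402 0.   ] F [-2.2  0.4  6. ] op 0.138 [0.5224 0.2323 0.0974]
```

```bash
python3 -m crank '[[[-1,-16,0],-7.5,255],[[-4,-32,0],-15,255],[[-9,-47,0],-22.5,255],[[-17,-61,0],-30,255],[[-26,-75,0],-38,255],[[-36,-87,0],-45,255],[[-48,-97,0],-53,255],[[-55,-102,0],-57,255],[[-55,-102,0],-57,255]]'; bash t.sh; python3 -c "
from hubs import *
print(white(cam('scene')),hubs(cam('wrist')))"
```

```text
time: 29.75
eef_pos: [0.4212, 0.1726, 0.0973]
tcp_rot: [0.259, 0.966, 0.001, -0.001]
contact_force: [-9.0, 3.3, 12.7]
opening: 0.13
finger_force: 61.7
yaw 60.0 T [0.467 1.49  0.032] F [-9.   3.3 12.7] op 0.13 [0.4212 0.1726 0.0973]
None []
```

```bash
python3 -m crank '[[[0,0,0],0,100],[[0,0,0],0,100],[[0,0,0],0,100],[[0,0,-50],8,100],[[0,0,-100],16,100],[[0,0,-150],24,100],[[-20,0,-200],32,100],[[-70,-8,-200],40,100],[[-115,-16,-200],48,100],[[-131,-17,-200],56,100]]' 60 >/dev/null; python3 -m crank '[[[0,0,0],0,100],[[0,0,0],0,100]]' >/dev/null; cat > posts.py <<'E'
from h import *
import hubs as hb
c=cam('wrist');P=cloud(c);Z=P[...,2];C=np.array([.5265,.1095]); s=get_state(); print(s['eef_pos'].round(4))
r=np.hypot(P[...,0]-C[0],P[...,1]-C[1]); m=(Z>.125)&(Z<.155)&(r>.1)&(r<.14)
n,l,st,ce=cv2.connectedComponentsWithStats(m.astype(np.uint8))
for i in range(1,n):
    if st[i,4]>40:
        p=np.median(P[l==i],0); d=p[:2]-C; print('post',p.round(4),np.degrees(np.arctan2(d[1],d[0])).round(1),np.hypot(*d).round(3), c['frame'][l==i].mean().round())
print(hb.white(c),hb.hubs(c))
E
python3 posts.py; bash t.sh
```

```text
[0.5262 0.0916 0.2938]
post [0.5874 0.2126 0.1442] 59.4 0.12 37.0
post [0.4221 0.172  0.1466] 149.1 0.122 237.0
post [0.6288 0.0489 0.1436] -30.6 0.119 33.0
(array([0.4221, 0.172 ]), np.float64(149.08), 998) [(array([0.5093, 0.1778]), 'lev', np.float64(-39.3)), (array([0.4585, 0.0928]), 'lev', np.float64(-38.9))]
yaw 4.1 T [0.017 0.019 0.016] F [-0.  -0.  -0.3] op 0.61 [0.5262 0.0916 0.2938]
```

```bash
python3 -m crank '[[[40,24,0],8,100],[[80,48,0],16,100],[[118,72,0],24,100],[[118,72,0],32,100],[[118,72,50],35,100],[[118,72,100],35,100],[[118,72,150],35,100],[[118,72,190],35,100],[[118,72,200],35,100],[[118,72,200],35,100]]' 60 >/dev/null; bash t.sh; python3 -m crank '[[[0,0,0],0,180],[[0,0,0],0,220],[[0,0,0],0,255],[[0,0,0],0,255],[[0,0,0],0,255]]' >/dev/null; bash t.sh
```

```text
yaw -30.9 T [-0.005 -0.03  -0.036] F [ 0.   0.3 -0.1] op 0.609 [0.5886 0.2145 0.0928]
yaw -31.0 T [0.266 0.4   0.036] F [-1.9  1.6  6.8] op 0.138 [0.592  0.2149 0.0979]
```

```bash
python3 -m crank '[[[-1,-16,0],-7.5,255],[[-4,-32,0],-15,255],[[-9,-47,0],-22.5,255],[[-17,-61,0],-30,255],[[-26,-75,0],-38,255],[[-36,-87,0],-45,255],[[-43,-93,0],-49,255],[[-43,-93,0],-49,255]]'; python3 -m crank '[[[0,0,0],0,100],[[0,0,0],0,100],[[0,0,0],0,100],[[0,0,-50],0,100],[[0,0,-100],0,100],[[0,0,-150],0,100],[[-40,0,-200],8,100],[[-90,0,-200],16,100],[[-135,0,-200],16,100],[[-135,0,-200],16,100]]' >/dev/null; python3 posts.py; python3 tray.py; python3 - <<'E'
from h import *
c=cam('wrist');P=cloud(c);Z=P[...,2];C=np.array([.5265,.1095])
h=cv2.cvtColor(c['frame'],cv2.COLOR_BGR2HSV); q=((h[...,0]<8)|(h[...,0]>172))&(h[...,1]>150)&(P[...,0]<.42)&(P[...,0]>.35)&(P[...,1]>0)&(P[...,1]<.12)&(Z>.08)
p=P[q].mean(0); d=p[:2]-C; print('ptr',p,q.sum(),np.degrees(np.arctan2(d[1],d[0])))
b=cam('scene')['frame'][150:300,150:370]
cv2.imwrite('pics/l.png',np.hstack([cv2.resize(c['frame'],(400,300)),cv2.resize(b,(400,300))]))
E
```

```text
time: 33.4
eef_pos: [0.4893, 0.2276, 0.0979]
tcp_rot: [0.588, 0.809, 0.004, -0.0]
contact_force: [-5.2, 6.6, 7.8]
opening: 0.133
finger_force: 60.4
[0.5312 0.0934 0.2941]
post [0.4903 0.2238 0.1442] 107.6 0.12 34.0
post [0.6399 0.1466 0.1439] 18.1 0.119 35.0
post [0.4111 0.073  0.1465] -162.5 0.121 225.0
post [ 0.5629 -0.0032  0.1438] -72.1 0.118 28.0
(array([0.4106, 0.0726]), np.float64(-162.33), 772) [(array([0.4643, 0.1421]), 'lev', np.float64(9.4)), (array([0.4944, 0.0478]), 'lev', np.float64(9.8))]
((367.7125244140625, 315.2667541503906), (92.46207427978516, 167.42446899414062), 1.9872573614120483) 0.6071142836523911 0.0
ptr [0.37685647 0.0613587  0.09701058] 7 -162.16667798451135
```

View pics/l.png

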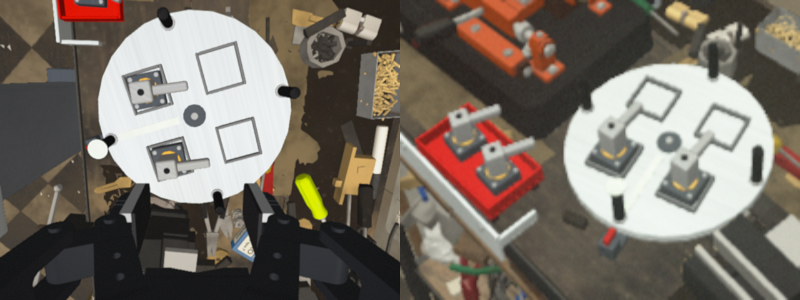

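White post at 197.6° against the pointer's 198.5° (about 2 mm). Both sound levers stand about 8° clockwise, and the loose units stand upright in the tray, so I'm handing in.

```bash
python3 -c "
from plant import ctrl
print(ctrl.sign_off())"
```

```text
the job is handed in; nothing more can be done
None
```

I handed the job in, with no verdict shown: the two loose units stand upright in the reject tray, the two sound ones are in their nests with levers clockwise, and the white-topped post is about 2 mm off the red pointer's line (limit 8 mm).

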